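Load the tall sample tube into the clamp stand and snap its hold-down flap shut

TASK

Take the tall capped tube from the rack and lower it gently into the well of the tube stand until it stands on the well's floor; do not drop it in. Then let go of it and tip the stand's spring-loaded flap forward over the cap, just past its snap point, so that its own spring carries it shut; do not force anything, do not press the shut flap against its stop, and leave the other tubes, the battery pack and the bottle where they are.

Things in the scene. Friction and masses are not known exactly. Their poses are not given: they have to be found in the camera images.
- tube_mid (a point): Centre (50 mm above the foot) of the tall capped tube, loose, upright: 100 mm long, clear body 14 mm thick with a rounded foot, at the top a cap 22 mm high, 17 mm thick; 18 to 35 g. It stands 38 mm deep in one of the rack's three holes, so 62 mm stick out. z points up the tube.
- short_a_mid (a point): Centre of a short capped tube (72 mm long, else like the tall one, same cap) in another hole of the rack. To be left alone.
- short_b_mid (a point): Centre of the second short capped tube (72 mm long) in the remaining hole of the rack. To be left alone.
- rack: White rack, 60 x 170 x 50 mm, fixed. Origin on the counter under its centre; its y axis runs along its three holes (at y = -55, 0, +55 mm; 38 mm deep, 17 mm wide). Which tube is in which hole varies.
- stand: Tube stand, fixed. Origin on the counter on the well's axis; x points to the rear (hinge side), z up. White base plate 150 x 150 x 14 mm (x -55 to +95), two guide rods 12 mm thick, 125 mm high at x 45, y +-55. A head with the well and the flap is clamped on the rods at a height set by the last user and NOT measured: h mm above its lowest, h from 0 to 45. More than 25 N on it is forcing.
- well_low (a point): On the stand: centre of the well's mouth IF h were 0; the real mouth is h (0 to 45 mm, unmeasured) straight above. Head block 56 x 56 mm, 60 mm high, top at the mouth; well 54 mm deep to a cushion that gives 3 mm at 6 N, then is hard; 17 mm wide, mouth slightly widened. A tube standing in it sticks out 46 mm, cap wholly clear. Feel for h, e.g. by where the tube meets the cushion.
- hinge_low (a point): On the stand: centre of the flap's hinge axis IF h were 0; the real axis is h straight above. The axis is parallel to the stand's y, 65 mm behind the well's axis (x) and 54 mm above the block's top. Two cheeks (x 52 to 68, 7 mm thick, at y +-27 mm) carry it and end level with it.
- flap (a joint): Flap angle, rad: 0 shut, level, pointing to the stand's -x over the well; 1.57 upright; 1.9 open stop, leaning back. Steel plate 44 wide, 5 thick, reaching 95 mm from its axis; pad below, 2 mm over a tube fully home (a higher tube blocks it). Over-centre spring strut, snap point at 0.2: above, it pushes open with 0.1 to 0.45 N m (2 to 8 N at a fingertip); below, shut with up to 0.15 N m.
- pack_mid (a point): Centre of a loose white battery pack, 70 x 110 x 26 mm, lying on the counter. To be left alone.
- gel_mid (a point): Centre (70 mm up) of a loose bottle, 60 mm in diameter and 140 mm high. To be left alone.

How it is judged:
By the outcome, as a careful person would: the job done as asked, in the order asked, and still so for the second after the job is handed in, with the robot touching nothing.
It also fails if it takes over 64 s, if anything falls off the work surface, if the arm or the gripper's body presses on something with over 40 N, if the wrist force passes 120 N, or if a joint passes its speed limit or range.

ROBOT

A 7-joint arm with a two-finger parallel gripper is mounted at the origin on the work surface. World frame = base frame: x ahead of the robot, y to its left, z up, the work surface at z = 0. Lengths are in m, angles in rad, forces in N, time in s.
With the tool pointing down it reaches from about 0.35 to 0.9 m from the base axis. Payload 8.1 kg.
Tool frame: the origin (TCP) lies where the fingers leave the gripper's body, on its centre line; the fingertips stand 66 mm ahead of it and the grasp point (between the pads) lies 47 mm ahead of it (arm.tip_reach is the distance from the TCP to the fingertips, in m); z points along the fingers, y is the direction in which the jaws open and shut (so a half turn about z gives the same grasp; the last joint's range is limited). The gripper opens to 92 mm and grips with 3 to 60 N. Pads are 19 mm wide; open, the fingers measure 130 mm over their backs; the gripper's body (75 mm by 190 mm) begins 47 mm behind the grasp point.
Start: joints at [-1.356, 0.434, 0.025, 1.573, -0.012, 1.134, -0.075], TCP at [0.195, 0.594, 0.292] pointing down, gripper open.
Joint ranges: [-2.62, 2.62], [-0.44, 2.09], [-1.27, 1.32], [0.08, 2.57], [-1.32, 4.46], [0.12, 2], [-2.74, 2.74]. Speed limits (rad/s): [2.22, 2.22, 3.01, 3.01, 3.14, 3.14, 3.14].

INTERFACE

Orientations are given as a rotation vector (axis times angle).
In Python, from cell import arm gives the robot as it stands.
- The arm moves only by the tool carry_out, never from a script. Its argument "plan" is a list of rows, each a list of 5 numbers: the shift along the world's x, y, z in cm, then the turn about the world's z in rad, then the finger opening in cm, from 0 to 9.18. In form: [[tx, ty, tz, spin, fingers], ...]. A call has 1 to 20 rows; each row is the pose to reach, as a shift and turn from the pose measured when the call began; what a row does not reach only later rows make up. A row lasts 1/10 s, in which the tool goes at most 50 mm and 8.59 degrees, less where a joint would pass 70% of its speed; a pose out of reach is approached as far as the arm can. A call with a gripper value outside its range is refused whole. The fingers move at their own pace and stop on an object; "squeeze" is the grip in N (left out, the last holds). Time passes only in rows, so rows that repeat a pose let the fingers close. It gives the time, the measured TCP pose, the force and the opening at its end, in the units of the state.
- arm.observe(): the state, without advancing time (a new reading comes with each control period).
- arm.get_image(name): name is "side" or "top" or "wrist"; returns (picture, depth): 480x640x3 uint8, red, green, blue; 480x640 float32, m along the optical axis (not along the pixel's ray), 0 where there is no reading.
- arm.get_calibration(name): a dict with "intrinsics" (3x3 intrinsics, pixels), "rvec" (rotation vector, rad) and "tvec" (3), from world to camera coordinates, as OpenCV has them; the wrist camera has in their place "tool_from_camera" (4x4, takes a point from camera to tool coordinates, whose origin is the TCP and whose axes are the flange's). Camera axes: x right, y down, z forward; pixel columns grow to the right and rows downward; lengths in m; the calibration is good to about 2 mm. A picture is of the moment at which its call begins: read the wrist's pose just before it. get_calibration takes no time and is no camera call.
- arm.sign_off(): hands the job in, once; it reports no verdict.
The state is a dict: "clock": time; "joints": joint angles; "dq": joint speeds; "joint_efforts": joint torques, N m; "position": TCP position; "ee_rot": TCP orientation; "force": force on the tool from outside, world axes, zero at the start; "ft_torque": the same for the moment, N m; "width": opening from 0.0 (shut) to 1.0 (fully open).
Only numpy, scipy, OpenCV 4.12 (cv2) and the standard library are available. Lean on these libraries where they do the work, as an engineer would, in place of code of your own. Each camera call takes 0.05 s, during which the arm holds its last target. There are 200 camera calls.

## Working session

There is one attempt and no reset: what is moved stays moved. The work goes in short steps, Python scripts to look and compute and a tool call to move; the robot and the scene stay as the last step left them, time stands still between calls to the robot, and variables do not carry over. Pictures are saved under pics/ and viewed, about 8 in all and at most 12, crops included, and the job is handed in when it is done.

Besides the shell and the picture viewer there is one more tool, called after "Call:" as name(argument=value, ...) on one line, values as JSON. carry_out: Moves the arm, as the interface text tells. Its arguments: {"type":"object","properties":{"plan":{"type":"array"},"squeeze":{"type":"number"}},"required":["plan"]}

```bash
mkdir -p pics; ls
cat > h.py <<'E'
import numpy as np, cv2
from cell import arm
def cam(name):
    s=arm.observe(); c=arm.get_calibration(name); im,d=arm.get_image(name)
    K=np.array(c["intrinsics"])
    if name=="wrist":
        T=np.eye(4);T[:3,:3]=cv2.Rodrigues(np.array(s["ee_rot"],float))[0];T[:3,3]=s["position"]
        T=T@np.array(c["tool_from_camera"])
    else:
        W=np.eye(4);W[:3,:3]=cv2.Rodrigues(np.array(c["rvec"],float))[0];W[:3,3]=np.ravel(c["tvec"]);T=np.linalg.inv(W)
    return im,d,K,T
def cloud(d,K,T):
    v,u=np.mgrid[:d.shape[0],:d.shape[1]]
    P=np.stack([(u-K[0,2])*d/K[0,0],(v-K[1,2])*d/K[1,1],d],-1)@T[:3,:3].T+T[:3,3]
    P[d<=0]=np.nan
    return P
def save(n,im): cv2.imwrite("pics/"+n+".png",im[...,::-1])
E
python3 - <<'E'
from h import *
s=arm.observe();print({k:np.round(v,3) for k,v in s.items()})
for n in("top","side"):
    im,d,K,T=cam(n);save(n,im);np.savez(n,im=im,d=d,K=K,T=T);print(n,T.round(2),K)
E
```

```text
pics
{'clock': np.float64(0.0), 'joints': array([-1.356,  0.435,  0.025,  1.574, -0.012,  1.134, -0.075]), 'dq': array([-0.   ,  0.001,  0.001, -0.001,  0.   , -0.001, -0.   ]), 'joint_efforts': array([-1.0000e-03, -6.6786e+01,  9.8500e-01, -3.1446e+01, -6.0000e-02,
        4.3000e-02,  0.0000e+00]), 'position': array([0.195, 0.593, 0.291]), 'ee_rot': array([-4.970e-01, -3.102e+00,  2.000e-03]), 'force': array([-0.775,  0.171, -0.702]), 'ft_torque': array([-0.012, -0.013,  0.039]), 'width': np.float64(1.002)}
top [[-0.06 -0.98  0.2   0.36]
 [-1.    0.06 -0.01  0.09]
 [ 0.   -0.2  -0.98  1.19]
 [ 0.    0.    0.    1.  ]] [[555.42987773   0.         317.19809918]
 [  0.         555.42987773 228.81160835]
 [  0.           0.           1.        ]]
side [[ 0.82 -0.33  0.47  0.23]
 [-0.57 -0.44  0.69 -0.44]
 [-0.02 -0.83 -0.55  0.53]
 [ 0.    0.    0.    1.  ]] [[466.99611296   0.         321.69227591]
 [  0.         466.99611296 246.72598658]
 [  0.           0.           1.        ]]
```

View pics/top.png

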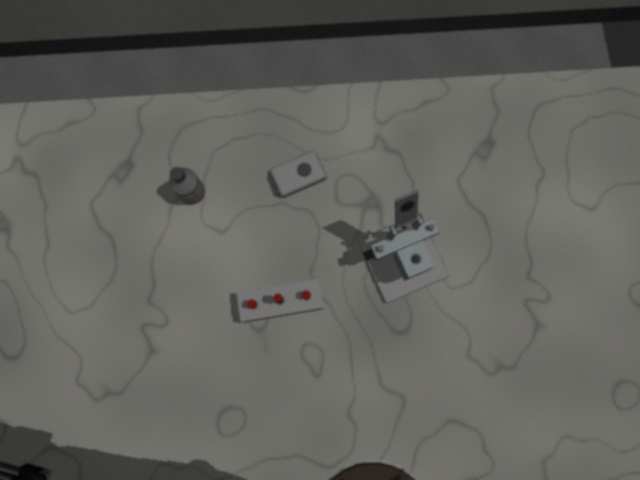

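View pics/side.png

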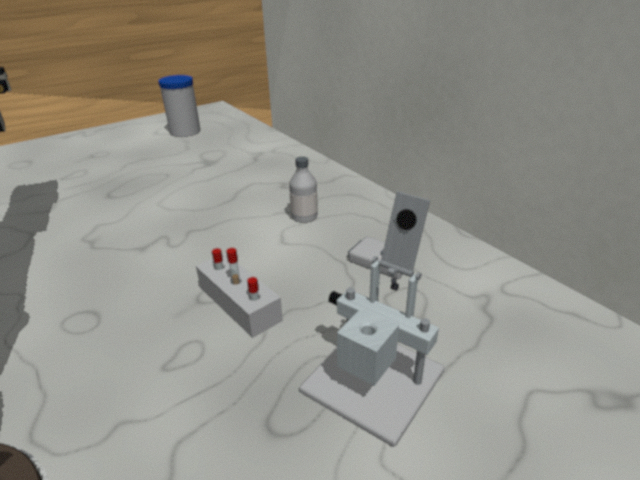

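The top view shows the rack at about (278,299) with three red caps, the stand at about (410,260) with its flap behind, the pack at (298,173) and the bottle at (185,185). In the side view the middle cap (232,256) is the tall one, the well's mouth is at (369,330), and the flap leans back open.

Run:
```python
from h import *
for n in("top","side"):
    z=np.load(n+".npz");im=z["im"].astype(int);P=cloud(z["d"],z["K"],z["T"])
    m=((im[...,0]>90)&(im[...,1]<60)&(im[...,2]<60)).astype(np.uint8)
    k,l,st,c=cv2.connectedComponentsWithStats(m)
    print(n)
    for i in range(1,k):
        if st[i,4]<15: continue
        p=P[l==i];zt=np.nanpercentile(p[:,2],95);q=p[p[:,2]>zt-.006]
        print(" cap",c[i].round(),st[i,4],"ztop",zt.round(4),"mean of top",np.nanmean(q,0).round(4),"ext",(np.nanmin(p,0)).round(4),np.nanmax(p,0).round(4))
    # stand region
    if n=="top": box=(340,180,460,310)
    else: box=(290,180,450,450)
    x0,y0,x1,y1=box;q=P[y0:y1,x0:x1].reshape(-1,3);q=q[np.isfinite(q).all(1)]
    h,e=np.histogram(q[:,2],bins=np.arange(-.005,.32,.005));print(" zhist",[(round(b,3),int(a)) for a,b in zip(h,e) if a>40])
    # rack top
    r=P[270:330,225:330].reshape(-1,3) if n=="top" else P[240:340,190:290].reshape(-1,3)
    r=r[(r[:,2]>.044)&(r[:,2]<.056)]
    print(" rack",[ [np.round(t,4) for t in x] for x in cv2.minAreaRect((r[:,:2]*1000).astype(np.float32))[:2]],cv2.minAreaRect((r[:,:2]*1000).astype(np.float32))[2])
    b=q[(q[:,2]>.009)&(q[:,2]<.019)];print(" base",cv2.minAreaRect((b[:,:2]*1000).astype(np.float32)))
```

```text
top
 cap [306. 294.] 39 ztop 0.0864 mean of top [0.4599 0.1041 0.0838] ext [0.4534 0.0976 0.0809] [0.4659 0.1098 0.0877]
 cap [277. 297.] 43 ztop 0.1146 mean of top [0.4549 0.1589 0.1119] ext [0.4486 0.1515 0.1077] [0.461  0.1654 0.1166]
 cap [251. 303.] 42 ztop 0.0876 mean of top [0.4492 0.2134 0.0845] ext [0.4426 0.2068 0.0807] [0.4548 0.2193 0.089 ]
 zhist [(np.float64(-0.005), 4760), (np.float64(0.0), 4882), (np.float64(0.005), 280), (np.float64(0.01), 1544), (np.float64(0.015), 777), (np.float64(0.095), 47), (np.float64(0.1), 70), (np.float64(0.105), 309), (np.float64(0.11), 720), (np.float64(0.115), 619), (np.float64(0.12), 219), (np.float64(0.125), 44), (np.float64(0.17), 89), (np.float64(0.175), 89), (np.float64(0.24), 55), (np.float64(0.245), 44), (np.float64(0.26), 73)]
 rack [[np.float64(455.1408), np.float64(158.5757)], [np.float64(60.5429), np.float64(169.8778)]] 5.857310771942139
 base ((531.3936157226562, -107.41409301757812), (149.9505157470703, 150.76971435546875), 19.52761459350586)
side
 cap [217. 256.] 98 ztop 0.0856 mean of top [0.4476 0.209  0.0836] ext [0.4414 
[... 1174 characters left out ...]
oat64(0.17), 211), (np.float64(0.175), 250), (np.float64(0.18), 136), (np.float64(0.185), 131), (np.float64(0.19), 131), (np.float64(0.195), 137), (np.float64(0.2), 144), (np.float64(0.205), 135), (np.float64(0.21), 139), (np.float64(0.215), 145), (np.float64(0.22), 129), (np.float64(0.225), 135), (np.float64(0.23), 143), (np.float64(0.235), 149), (np.float64(0.24), 148), (np.float64(0.245), 171), (np.float64(0.25), 153), (np.float64(0.255), 154), (np.float64(0.26), 134)]
 rack [[np.float64(454.4638), np.float64(158.4826)], [np.float64(61.8283), np.float64(173.2587)]] 5.619533538818359
 base ((624.4219360351562, 53.641265869140625), (580.4998168945312, 206.23037719726562), 59.55537033081055)
```

Call:
carry_out(plan=[[1.5,-2.5,0,0.05,6],[4,-6.5,0,0.12,4],[6.5,-10.5,0,0.2,3.2],[9,-15,0,0.28,3.2],[11.5,-19,0,0.36,3.2],[14,-23.5,0,0.44,3.2],[16.5,-28,0,0.52,3.2],[19,-32,0,0.6,3.2],[21.5,-36,-1,0.658,3.2],[24,-40,-2,0.658,3.2],[25.5,-42.5,-3,0.658,3.2],[26,-43.6,-4,0.658,3.2],[26,-43.6,-4,0.658,3.2],[26,-43.6,-4,0.658,3.2],[26,-43.6,-4,0.658,3.2]])

```text
clock: 1.6
position: [0.4546, 0.1592, 0.2519]
ee_rot: [-0.536, 3.095, -0.001]
force: [-0.0, 1.0, -0.3]
width: 0.349
```

Run:
```python
from h import *
s=arm.observe();print({k:np.round(v,4) for k,v in s.items()})
im,d,K,T=cam("wrist");save("w1",im);np.savez("w1",im=im,d=d,K=K,T=T);print(T.round(3))
R=cv2.Rodrigues(s["ee_rot"])[0];print(R.round(4),np.degrees(np.arctan2(R[1,1],R[0,1])))
# stand: block top in stand frame from fixed cameras
a=np.radians(19.53);o=np.array([.5125,-.1141]);R2=np.array([[np.cos(a),np.sin(a)],[-np.sin(a),np.cos(a)]])
for n in("top","side"):
    z=np.load(n+".npz");P=cloud(z["d"],z["K"],z["T"]).reshape(-1,3);L=(P[:,:2]-o)@R2.T
    m=(abs(P[:,2]-.112)<.015)&(abs(L[:,1])<35e-3)&(L[:,0]>-.04)&(L[:,0]<.02)
    print(n,"blocktop z",np.median(P[m,2]).round(4),"x",np.percentile(L[m,0],[0.5,99.5]).round(4),"y",np.percentile(L[m,1],[.5,99.5]).round(4))
    m=(P[:,2]>.009)&(P[:,2]<.019)&(abs(L-[.02,0])<.085).all(1);print(" base",np.percentile(L[m],[1,99],0).round(4))
    m=(P[:,2]>.19)&(abs(L-[.08,0])<.06).all(1);A=np.c_[P[m,2],np.ones(m.sum())];print(" flap x=a z+b",np.linalg.lstsq(A,L[m,0],rcond=None)[0],"y",L[m,1].mean().round(4),"zmax",P[m,2].max())
```

```text
{'clock': np.float64(1.6), 'joints': array([-0.5544,  0.2433,  0.1289,  1.9745, -0.0379,  0.9257,  1.5072]), 'dq': array([-0.0017, -0.0019,  0.0051, -0.0012,  0.0024, -0.0034,  0.005 ]), 'joint_efforts': array([ 6.61500e-01, -4.70730e+01,  1.69120e+00, -2.74674e+01,
        7.84000e-02,  9.72000e-02, -1.42000e-02]), 'position': array([0.4546, 0.1592, 0.2519]), 'ee_rot': array([-5.358e-01,  3.095e+00, -9.000e-04]), 'force': array([-0.0246,  0.9818, -0.3387]), 'ft_torque': array([ 0.0689,  0.0726, -0.0087]), 'width': np.float64(0.3485)}
[[-0.337  0.895  0.291  0.375]
 [ 0.941  0.321  0.104  0.131]
 [-0.     0.309 -0.951  0.344]
 [ 0.     0.     0.     1.   ]]
[[-9.418e-01 -3.362e-01  6.000e-04]
 [-3.362e-01  9.418e-01 -5.000e-04]
 [-4.000e-04 -7.000e-04 -1.000e+00]] 109.64430202940224
top blocktop z 0.1181 x [-0.0279  0.0198] y [-0.028   0.0285]
 base [[-0.054  -0.0733]
 [ 0.0932  0.0743]]
 flap x=a z+b [0.3503505  0.00141316] y 0.0012 zmax 0.2662378058121463
side blocktop z 0.1184 x [-0.0296  0.0197] y [-0.0277  0.0286]
 base [[-0.0557 -0.0738]
 [ 0.089   0.0724]]
 flap x=a z+b [0.33492792 0.00395696] y -0.001 zmax 0.26425595862208584
```

View pics/w1.png

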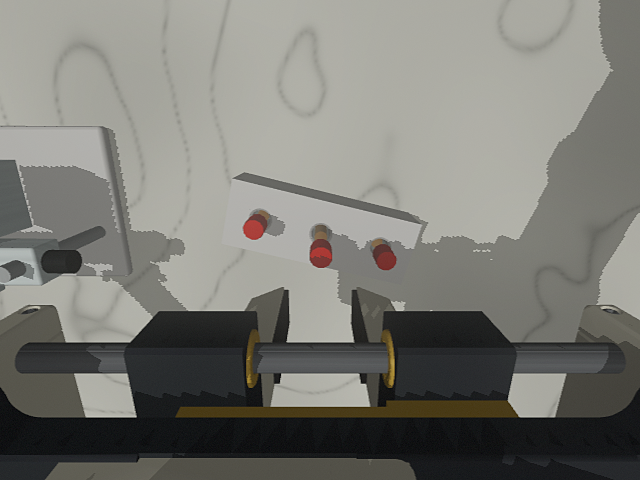

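The wrist view shows the middle (tall) cap at about (320,252), centred between the fingers.

Run:
```python
from h import *
z=np.load("w1.npz");im=z["im"].astype(int);P=cloud(z["d"],z["K"],z["T"])
m=((im[...,0]>90)&(im[...,1]<70)&(im[...,2]<70)).astype(np.uint8)
k,l,st,c=cv2.connectedComponentsWithStats(m)
for i in range(1,k):
    if st[i,4]<50: continue
    p=P[l==i];q=p[np.isfinite(p).all(1)];zt=np.percentile(q[:,2],95);t=q[q[:,2]>zt-.003]
    print(c[i].round(),zt.round(4),"top circle",np.round(cv2.minEnclosingCircle((t[:,:2]*1000).astype(np.float32)),1) if 0 else cv2.minEnclosingCircle((t[:,:2]*1000).astype(np.float32)),np.median(t[:,:2],0))
q=P.reshape(-1,3);r=q[(abs(q[:,2]-.05)<.004)&(np.hypot(q[:,0]-.455,q[:,1]-.158)<.1)];print(cv2.minAreaRect((r[:,:2]*1000).astype(np.float32)))
```

```text
[255. 226.] 0.0848 top circle ((459.6418762207031, 105.44060516357422), 8.041854858398438) [0.459207   0.10552507]
[320. 253.] 0.1128 top circle ((454.3236389160156, 159.8990936279297), 8.270974159240723) [0.45375123 0.15995964]
[386. 260.] 0.0849 top circle ((448.60870361328125, 214.5091552734375), 8.247708320617676) [0.44867204 0.21444889]
((454.6562805175781, 159.90719604492188), (60.721561431884766, 170.71353149414062), 5.868811130523682)
```

Call:
carry_out(plan=[[0,0.05,-2,0,3.2],[0,0.05,-5,0,3.2],[0,0.05,-7.5,0,3.2],[0,0.05,-9,0,3.2],[0,0.05,-9.8,0,3.2],[0,0.05,-10.1,0,3.2],[0,0.05,-10.1,0,3.2],[0,0.05,-10.1,0,1.0],[0,0.05,-10.1,0,1.0],[0,0.05,-10.1,0,1.0],[0,0.05,-10.1,0,1.0],[0,0.05,-10.1,0,1.0],[0,0.05,-10.1,0,1.0],[0,0.05,-10.1,0,1.0]], squeeze=10)

```text
clock: 3.05
position: [0.4552, 0.1598, 0.1515]
ee_rot: [-0.536, 3.093, -0.0]
force: [-0.9, 0.3, 5.8]
width: 0.18
```

Call:
carry_out(plan=[[0,0,0.5,0,1.0],[0,0,1,0,1.0],[0,0,2,0,1.0],[0,0,3.5,0,1.0],[0,0,5.5,0,1.0],[0,0,8,0,1.0],[0,0,11,0,1.0],[0,0,13.5,0,1.0],[0,0,15,0,1.0],[0,0,15,0,1.0],[0,0,15,0,1.0]])

```text
clock: 4.15
position: [0.455, 0.1597, 0.3016]
ee_rot: [-0.536, 3.093, -0.0]
force: [-0.8, -0.4, -0.4]
width: 0.181
```

Call:
carry_out(plan=[[0.2,-1.5,0,0,1.0],[1,-4.5,0,0,1.0],[1.8,-8.5,0,0,1.0],[2.6,-12.5,0,0,1.0],[3.5,-16.5,0,0,1.0],[4.3,-20.5,0,0,1.0],[5.0,-24,0,0,1.0],[5.5,-26.5,0,0,1.0],[5.75,-27.4,0,0,1.0],[5.75,-27.4,0,0,1.0],[5.75,-27.4,0,0,1.0],[5.75,-27.4,0,0,1.0]])

```text
clock: 5.35
position: [0.5124, -0.1124, 0.3013]
ee_rot: [-0.539, 3.093, 0.001]
force: [-0.8, 0.9, 0.6]
width: 0.18
```

Run:
```python
from h import *
s=arm.observe();print({k:np.round(v,4) for k,v in s.items()})
a=np.radians(19.53);o=np.array([.5125,-.1141]);R2=np.array([[np.cos(a),np.sin(a)],[-np.sin(a),np.cos(a)]])
im,d,K,T=cam("wrist");save("w2",im);Q=cloud(d,K,T);P=Q.reshape(-1,3);L=(P[:,:2]-o)@R2.T
m=(abs(P[:,2]-.118)<.006)&(abs(L[:,1])<34e-3)&(L[:,0]>-.04)&(L[:,0]<.02)
print("block z",np.median(P[m,2]),"x",np.percentile(L[m,0],[.5,99.5]),"y",np.percentile(L[m,1],[.5,99.5]))
m=(abs(P[:,2]-.19)<.024)&(np.hypot(*L.T)<.02)
for zz in(.17,.18,.19,.2,.21): 
    t=L[m&(abs(P[:,2]-zz)<.004)]; print("tube",zz,len(t),t[:,0].min() if len(t) else 0,np.percentile(t[:,1],[2,98]) if len(t) else 0)
b=(P[:,2]>.01)&(P[:,2]<.018)&(abs(L-[.02,0])<.085).all(1);print("base",np.percentile(L[b],[.5,99.5],0))
i2,d2,K2,T2=cam("side");save("s2",i2[150:450,250:480].repeat(2,0).repeat(2,1))
P2=cloud(d2,K2,T2).reshape(-1,3);L2=(P2[:,:2]-o)@R2.T
m=(np.hypot(*L2.T)<.02)&(P2[:,2]>.14)&(P2[:,2]<.205);print("side foot z",np.percentile(P2[m,2],[0,1,3]),m.sum(),np.median(L2[m],0))
```

```text
{'clock': np.float64(5.35), 'joints': array([-0.1369,  0.2627,  0.3171,  1.8243, -0.0943,  1.0675,  2.1316]), 'dq': array([-0.0026, -0.0043,  0.005 , -0.0031,  0.0006,  0.0014,  0.0047]), 'joint_efforts': array([ 5.49100e-01, -4.98197e+01,  3.40130e+00, -3.04023e+01,
        1.04800e-01,  3.32000e-02, -1.47000e-02]), 'position': array([ 0.5124, -0.1124,  0.3013]), 'ee_rot': array([-5.3940e-01,  3.0929e+00,  1.4000e-03]), 'force': array([-0.7792,  0.8581,  0.6216]), 'ft_torque': array([0.0793, 0.0405, 0.0593]), 'width': np.float64(0.18)}
block z 0.11827543310290856 x [-0.02793338  0.01970434] y [-0.02650014  0.02905313]
tube 0.17 73 -0.006950926716072795 [-0.0045954   0.00854988]
tube 0.18 79 -0.006947475731180336 [-0.00429055  0.00832574]
tube 0.19 90 -0.006913673502171092 [-0.00426778  0.00865863]
tube 0.2 102 -0.007113255651248866 [-0.00438058  0.00840412]
tube 0.21 126 -0.007121872157588952 [-0.0044036   0.00861309]
base [[-0.05447661 -0.07282704]
 [ 0.05623282  0.07514334]]
side foot z [0.16233673 0.16463942 0.16672808] 313 [-0.00594121 -0.00206439]
```

View pics/w2.png

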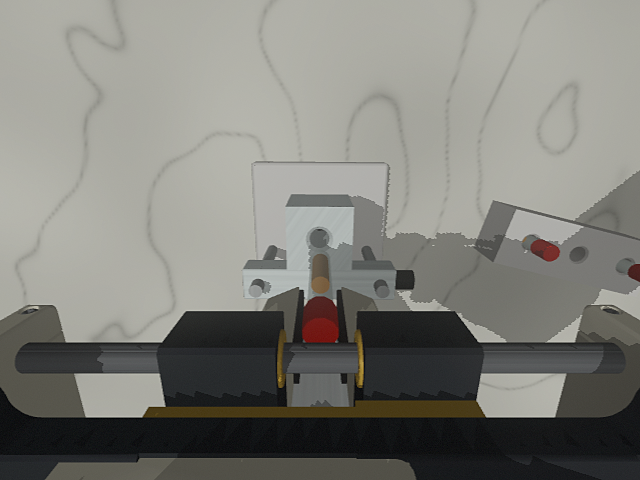

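Tube and well line up along stand x. In y the tube is about 0.9 mm too far left, so I correct that and then enter the mouth slowly.

Call:
carry_out(plan=[[0.03,-0.09,-0.5,0,1.0],[0.03,-0.09,-1.5,0,1.0],[0.03,-0.09,-2.7,0,1.0],[0.03,-0.09,-3.6,0,1.0],[0.03,-0.09,-4.1,0,1.0],[0.03,-0.09,-4.4,0,1.0],[0.03,-0.09,-4.6,0,1.0],[0.03,-0.09,-4.8,0,1.0],[0.03,-0.09,-5.0,0,1.0],[0.03,-0.09,-5.2,0,1.0],[0.03,-0.09,-5.2,0,1.0]])

```text
clock: 6.55
position: [0.5128, -0.1137, 0.2494]
ee_rot: [-0.539, 3.093, 0.001]
force: [-1.2, 0.3, 0.1]
width: 0.178
```

Call:
carry_out(plan=[[0,0,-0.4,0,1.0],[0,0,-0.9,0,1.0],[0,0,-1.4,0,1.0],[0,0,-1.9,0,1.0],[0,0,-2.4,0,1.0],[0,0,-2.9,0,1.0],[0,0,-3.3,0,1.0],[0,0,-3.6,0,1.0],[0,0,-3.8,0,1.0],[0,0,-3.9,0,1.0],[0,0,-3.9,0,1.0]])

```text
clock: 7.65
position: [0.5127, -0.1137, 0.2103]
ee_rot: [-0.539, 3.093, 0.001]
force: [0.4, 0.8, 0.7]
width: 0.179
```

Call:
carry_out(plan=[[0,0,-0.1,0,1.0],[0,0,-0.2,0,1.0],[0,0,-0.3,0,1.0],[0,0,-0.4,0,1.0],[0,0,-0.5,0,1.0],[0,0,-0.5,0,1.0],[0,0,-0.5,0,1.0]])

```text
clock: 8.35
position: [0.5128, -0.1137, 0.2053]
ee_rot: [-0.539, 3.093, 0.001]
force: [-0.1, -0.6, 0.2]
width: 0.18
```

Call:
carry_out(plan=[[0,0,-0.08,0,1.0],[0,0,-0.15,0,1.0],[0,0,-0.15,0,1.0],[0,0,-0.15,0,1.0]])

```text
clock: 8.75
position: [0.5128, -0.1137, 0.2039]
ee_rot: [-0.539, 3.093, 0.001]
force: [-0.2, -0.2, -0.4]
width: 0.18
```

Call:
carry_out(plan=[[0,0,-0.05,0,1.0],[0,0,-0.1,0,1.0],[0,0,-0.1,0,1.0],[0,0,-0.1,0,1.0]])

```text
clock: 9.15
position: [0.5129, -0.1138, 0.2029]
ee_rot: [-0.539, 3.092, 0.001]
force: [-0.3, 0.3, 2.1]
width: 0.18
```

Call:
carry_out(plan=[[0,0,-0.05,0,1.0],[0,0,-0.1,0,1.0],[0,0,-0.1,0,1.0],[0,0,-0.1,0,1.0]])

```text
clock: 9.55
position: [0.513, -0.1138, 0.202]
ee_rot: [-0.539, 3.092, 0.001]
force: [0.2, 0.9, 3.2]
width: 0.182
```

Contact showed near TCP z 0.2037, so the cushion is at about 0.064 and the mouth at about 0.118, which agrees with the cameras. I ease back up to a light touch, release and rise.

Call:
carry_out(plan=[[0,0,0.1,0,1.0],[0,0,0.1,0,1.0],[0,0,0.1,0,2.0],[0,0,0.1,0,2.6],[0,0,0.1,0,3.4],[0,0,0.1,0,3.4],[0,0,0.1,0,3.4],[0,0,0.1,0,3.4],[0,0,0.1,0,3.4]])

```text
clock: 10.45
position: [0.5129, -0.1138, 0.203]
ee_rot: [-0.539, 3.092, 0.001]
force: [0.1, 0.1, 0.3]
width: 0.372
```

Call:
carry_out(plan=[[0,0,0.5,0,3.4],[0,0,1.5,0,3.4],[0,0,3,0,3.4],[0,0,5.5,0,3.4],[0,0,9,0,3.4],[0,0,13,0,3.4],[0,0,16,0,3.4],[0,0,16,0,3.4],[0,0,16,0,3.4]])

```text
clock: 11.35
position: [0.5131, -0.1138, 0.3642]
ee_rot: [-0.538, 3.09, 0.0]
force: [-0.0, 0.1, -0.2]
width: 0.368
```

Run:
```python
from h import *
s=arm.observe();print({k:np.round(s[k],4) for k in("joints","position","force","width")})
a=np.radians(19.53);o=np.array([.5125,-.1141]);R2=np.array([[np.cos(a),np.sin(a)],[-np.sin(a),np.cos(a)]])
for n in("side","top","wrist"):
    im,d,K,T=cam(n);P=cloud(d,K,T);im=im.astype(int)
    L=(P[...,:2]-o)@R2.T
    m=(im[...,0]>90)&(im[...,1]<70)&(im[...,2]<70)&(np.hypot(L[...,0],L[...,1])<.03)
    if m.sum(): print(n,"cap z",np.percentile(P[m][:,2],[2,95]),"L",np.percentile(L[m],[2,98],0).round(4).tolist())
    f=(P[...,2]>.185)&(P[...,2]<.27)&(L[...,0]>.05)&(L[...,0]<.12)&(abs(L[...,1])<.04)
    if f.sum()>20: q=P[f];A=np.c_[q[:,2],np.ones(len(q))];print("  flap x=az+b",np.linalg.lstsq(A,L[f][:,0],rcond=None)[0],np.percentile(L[f],[1,99],0).round(4).tolist(),q[:,2].max())
    if n=="side": save("s3",im[150:450,250:480].astype(np.uint8).repeat(2,0).repeat(2,1))
```

```text
{'joints': array([-0.1495,  0.2123,  0.3292,  1.7269, -0.0747,  1.2099,  2.1148]), 'position': array([ 0.5131, -0.1138,  0.3642]), 'force': array([-0.0018,  0.0888, -0.1868]), 'width': np.float64(0.3677)}
side cap z [0.14522354 0.1653946 ] L [[-0.0096, -0.0081], [0.0048, 0.0051]]
  flap x=az+b [0.33212245 0.00454238] [[0.0658, -0.0217], [0.0939, 0.0215]] 0.26382968119639966
top cap z [0.16256121 0.16831484] L [[-0.0014, 0.0014], [0.0053, 0.0069]]
  flap x=az+b [0.34879296 0.00180046] [[0.0671, -0.0213], [0.0973, 0.0221]] 0.2661456995652032
wrist cap z [0.14504995 0.16496689] L [[-0.0081, -0.0057], [0.0065, 0.0084]]
  flap x=az+b [0.34408394 0.00324991] [[0.0671, -0.0202], [0.0964, 0.0227]] 0.2644912094660876
```

View pics/s3.png

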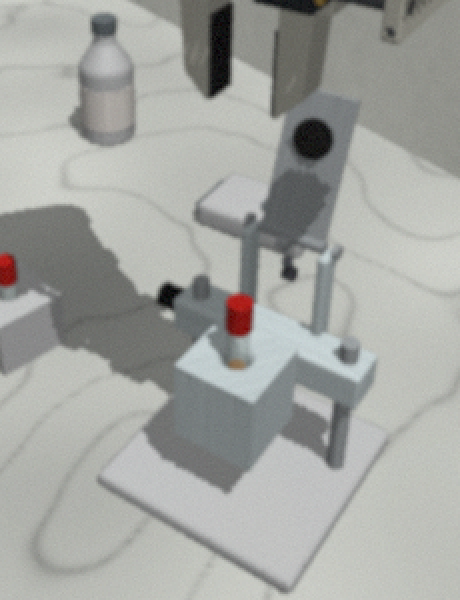

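The side crop shows the tube standing in the well. Its cap top measures 0.165 against 0.164 expected, so it is fully home. The flap is open at about 1.9 rad and the gripper is clear above. Next I go over and behind the flap with the fingers shut.

Call:
carry_out(plan=[[0.5,0.18,0.3,0,2],[2,0.7,0.5,0,1],[4.5,1.6,0.5,0,0],[7.5,2.66,0.5,0,0],[10,3.55,0.5,0,0],[11.4,4.04,0.3,0,0],[11.75,4.17,0,0,0],[11.75,4.17,0,0,0],[11.75,4.17,-1,0,0],[11.75,4.17,-2.5,0,0],[11.75,4.17,-4,0,0],[11.75,4.17,-5,0,0],[11.75,4.17,-5.1,0,0],[11.75,4.17,-5.1,0,0],[11.75,4.17,-5.1,0,0]])

```text
clock: 13.0
position: [0.6301, -0.0721, 0.312]
ee_rot: [-0.539, 3.093, 0.001]
force: [0.2, -0.5, 0.4]
width: 0.005
```

Run:
```python
from h import *
s=arm.observe();print({k:np.round(s[k],4) for k in("joints","position","ee_rot","force","width")})
a=np.radians(19.53);o=np.array([.5125,-.1141]);R2=np.array([[np.cos(a),np.sin(a)],[-np.sin(a),np.cos(a)]])
x0,y0=R2@(s["position"][:2]-o);print("TCP in stand",x0,y0)
for t in(1.57,1.4,1.2,1.,.8,.6,.5,.4,.3,.25,.2,.15):
    F=.065-.075*np.cos(t)+.0025*np.sin(t);z=.172+.075*np.sin(t)+.0025*np.cos(t)
    dw=R2.T@[F+.0095-x0,-y0];print(t,(100*dw).round(2),round(100*(z+.066-s["position"][2]),2))
im,d,K,T=cam("side");save("s4",im[100:400,250:480].repeat(2,0).repeat(2,1))
```

```text
{'joints': array([-0.175 ,  0.4399,  0.305 ,  1.5404, -0.14  ,  1.1808,  2.0714]), 'position': array([ 0.6301, -0.0721,  0.312 ]), 'ee_rot': array([-5.3860e-01,  3.0929e+00,  1.0000e-03]), 'force': array([ 0.1825, -0.5437,  0.3854]), 'width': np.float64(0.0048)}
TCP in stand 0.12488798644820524 0.0002521446210131693
1.57 [-4.51 -1.63] 0.1
1.4 [-5.71 -2.05] 0.04
1.2 [-7.08 -2.54] -0.32
1.0 [-8.36 -2.99] -0.95
0.8 [-9.5 -3.4] -1.84
0.6 [-10.44  -3.73] -2.96
0.5 [-10.83  -3.87] -3.58
0.4 [-11.16  -3.99] -4.25
0.3 [-11.42  -4.08] -4.94
0.25 [-11.53  -4.12] -5.3
0.2 [-11.62  -4.15] -5.66
0.15 [-11.69  -4.17] -6.03
```

View pics/s4.png

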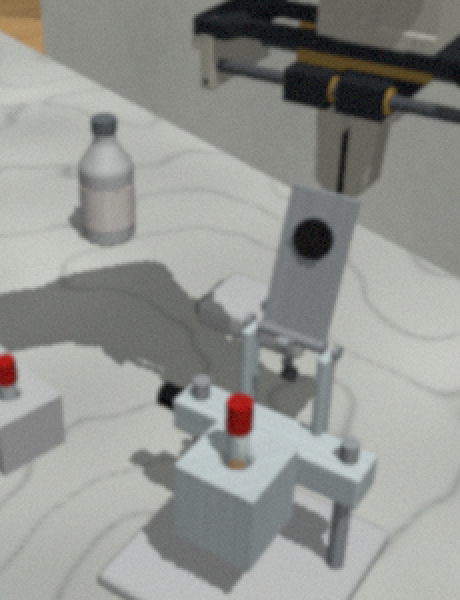

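The shut fingers are behind the flap with the tips just below its top edge. I start the push.

Call:
carry_out(plan=[[-0.7,-0.25,0.1,0,0],[-1.4,-0.5,0.1,0,0],[-2,-0.72,0.1,0,0],[-2.6,-0.94,0.1,0,0],[-3.2,-1.16,0.1,0,0],[-3.8,-1.37,0.1,0,0],[-4.5,-1.63,0.1,0,0],[-5.1,-1.84,0.1,0,0],[-5.7,-2.05,0.04,0,0],[-6.4,-2.3,-0.14,0,0],[-7.08,-2.54,-0.32,0,0],[-7.08,-2.54,-0.32,0,0]])

```text
clock: 14.25
position: [0.5583, -0.0979, 0.3085]
ee_rot: [-0.538, 3.094, 0.002]
force: [4.5, 2.4, 2.0]
width: 0.006
```

Call:
carry_out(plan=[[-0.55,-0.19,-0.3,0,0],[-1.2,-0.42,-0.62,0,0],[-1.75,-0.62,-1.05,0,0],[-2.33,-0.83,-1.5,0,0],[-2.8,-1.0,-2.05,0,0],[-3.27,-1.16,-2.63,0,0],[-3.48,-1.23,-2.95,0,0],[-3.66,-1.3,-3.25,0,0],[-3.84,-1.36,-3.6,0,0],[-4.0,-1.42,-3.93,0,0],[-4.0,-1.42,-3.93,0,0],[-4.0,-1.42,-3.93,0,0]])

```text
clock: 15.45
position: [0.518, -0.1122, 0.269]
ee_rot: [-0.538, 3.095, 0.002]
force: [0.0, 0.2, 1.7]
width: 0.003
```

Run:
```python
from h import *
a=np.radians(19.53);o=np.array([.5125,-.1141]);R2=np.array([[np.cos(a),np.sin(a)],[-np.sin(a),np.cos(a)]])
s=arm.observe();x0,y0=R2@(s["position"][:2]-o);z=s["position"][2]-.066;print(x0,y0,z,s["force"])
print("theta from corner",np.arctan2(z-.172,.065-(x0-.0095))-.0025/np.hypot(z-.172,.0745-x0))
for n in("side","top"):
    im,d,K,T=cam(n);P=cloud(d,K,T);L=(P[...,:2]-o)@R2.T
    m=(P[...,2]>.178)&(L[...,0]>-.05)&(L[...,0]<.06)&(abs(L[...,1])<.021)&(P[...,2]<.235)
    q=np.c_[L[m][:,0],P[m][:,2]];q=q[q[:,1]<.172+(.065-q[:,0])*1.0]
    print(n,len(q),np.percentile(np.arctan2(q[:,1]-.172,.065-q[:,0]),[5,25,50,75,95]).round(3))
    if n=="side": save("s5",im[100:400,250:480].repeat(2,0).repeat(2,1))
```

```text
0.005786862694721556 -2.2198634925512204e-05 0.20302330501010968 [0.04010609 0.23927017 1.74417458]
theta from corner 0.3909323941330372
side 1279 [0.39  0.426 0.5   0.636 0.72 ]
top 114 [0.395 0.422 0.449 0.502 0.691]
```

View pics/s5.png

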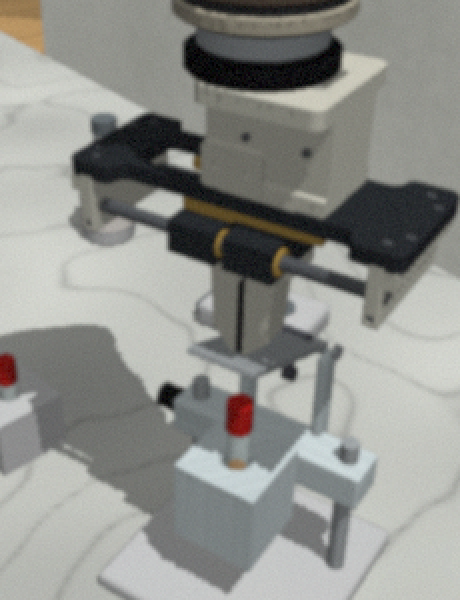

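The flap follows the fingertips at about 0.39 rad. Now small steps towards the snap point.

Call:
carry_out(plan=[[-0.1,-0.03,-0.25,0,0],[-0.18,-0.06,-0.5,0,0],[-0.26,-0.09,-0.75,0,0],[-0.35,-0.12,-1.0,0,0],[-0.35,-0.12,-1.0,0,0]])

```text
clock: 16.05
position: [0.5141, -0.1134, 0.2587]
ee_rot: [0.538, -3.095, -0.002]
force: [0.3, 0.1, 0.9]
width: 0.005
```

Call:
carry_out(plan=[[-0.03,-0.01,-0.15,0,0],[-0.07,-0.02,-0.3,0,0],[-0.07,-0.02,-0.3,0,0]])

```text
clock: 16.35
position: [0.5133, -0.1136, 0.2554]
ee_rot: [0.537, -3.095, -0.002]
force: [0.2, 0.6, 0.0]
width: 0.007
```

Call:
carry_out(plan=[[-0.03,-0.01,-0.15,0,0],[-0.05,-0.02,-0.3,0,0],[-0.05,-0.02,-0.3,0,0]])

```text
clock: 16.65
position: [0.5126, -0.1138, 0.2522]
ee_rot: [0.537, -3.094, -0.002]
force: [-0.5, 0.5, 0.4]
width: 0.008
```

```bash
cat > f.py <<'E'
from h import *
a=np.radians(19.53);o=np.array([.5125,-.1141]);R2=np.array([[np.cos(a),np.sin(a)],[-np.sin(a),np.cos(a)]])
print(arm.observe()["position"],arm.observe()["force"])
for n in("side","top"):
    im,d,K,T=cam(n);P=cloud(d,K,T);L=(P[...,:2]-o)@R2.T
    m=(P[...,2]>.168)&(L[...,0]>-.035)&(L[...,0]<.045)&(abs(L[...,1])<.019)&(P[...,2]<.21)
    x=L[m][:,0];z=P[m][:,2]
    for lo in(-.03,-.01,.01,.03):
        k=(x>lo)&(x<lo+.01);print(n,lo+.005,k.sum(),np.percentile(z[k],[10,50]).round(4) if k.sum() else "")
    if n=="side": save("s%d"%(arm.observe()["clock"]*100),im[100:400,250:480].repeat(2,0).repeat(2,1))
E
python3 f.py;ls pics
```

```text
[ 0.51263383 -0.11379431  0.25220093] [-0.54892027  0.5166533   0.37113071]
side -0.024999999999999998 213 [0.1745 0.1756]
side -0.005 225 [0.1749 0.176 ]
side 0.015 83 [0.175  0.1757]
side 0.034999999999999996 72 [0.1749 0.1756]
top -0.024999999999999998 8 [0.1716 0.1742]
top -0.005 17 [0.1733 0.176 ]
top 0.015 16 [0.1721 0.175 ]
top 0.034999999999999996 0 
s1670.png
s2.png
s3.png
s4.png
s5.png
side.png
top.png
w1.png
w2.png
```

The flap has swung shut by itself: it is level at z 0.1755, with the fingertips about 10 mm above it. I withdraw.

Call:
carry_out(plan=[[0,0,0.5,0,0],[0,0,2,0,0],[0,0,5,0,0],[0,0,8,0,0],[0,0,11,0,0],[0,0,12,0,0],[0,0,12,0,0],[-6,-2,12,0,0],[-10,-3.5,12,0,0],[-12,-4,12,0,0],[-12,-4,12,0,0],[-12,-4,12,0,0]])

```text
clock: 17.95
position: [0.3924, -0.1536, 0.3717]
ee_rot: [0.537, -3.094, -0.003]
force: [0.5, -0.1, 0.1]
width: 0.005
```

```bash
python3 f.py
python3 - <<'E'
from h import *
im,*_=cam("side");save("end",im)
E
```

```text
[ 0.39243585 -0.15358073  0.37171868] [ 0.48962956 -0.07653591  0.10797866]
side -0.024999999999999998 219 [0.1735 0.1756]
side -0.005 177 [0.1748 0.1756]
side 0.015 167 [0.1749 0.1757]
side 0.034999999999999996 153 [0.1749 0.1756]
top -0.024999999999999998 111 [0.1729 0.1751]
top -0.005 111 [0.1723 0.1749]
top 0.015 111 [0.1725 0.1746]
top 0.034999999999999996 105 [0.1721 0.175 ]
```

View pics/end.png

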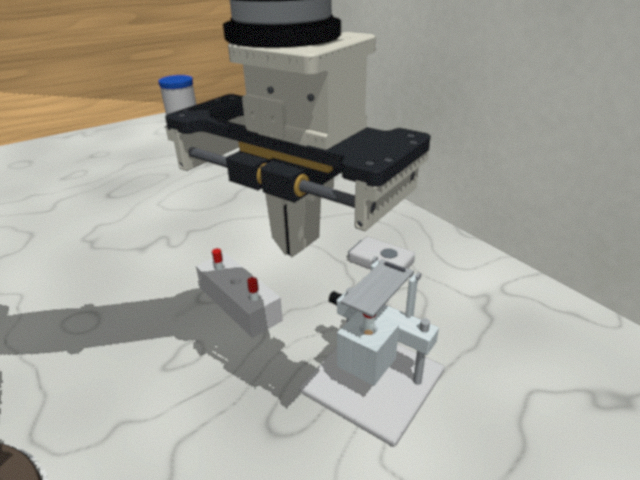

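The picture shows the flap level and shut over the cap at (380,287), the tube in the well at (369,320), the short tubes and pack in place, and the gripper clear.

```bash
python3 -c "
from cell import arm
print(arm.sign_off())"
```

```text
the job is handed in; nothing more can be done
None
```

The tall tube is standing on the well's floor, the flap is shut over its cap, and the job was handed in at about 18 s.

- **Placing the tube:** I lowered it in small steps until it touched the cushion (about 3 N at most). I then eased back to a light touch and let go. The contact height put the well's mouth at 0.118 m, matching the cameras. After release the cap top measured 0.165 m, against 0.164 m expected for a tube fully home.
- **Closing the flap:** I pushed it from behind with shut fingers, about 5 N measured partway through the push, to just past the snap point. Its spring then carried it shut, and the fingertips stopped about 10 mm above it without pressing on it.
- **Last checks:** After withdrawing, the flap's top was level at 0.1755 m in the side view and about 0.175 m in the top view, and the gripper touched nothing. The last side picture shows the two short tubes and the pack where they were. The arm hid the bottle in that picture; the arm did not go near it, and it was standing in place in earlier views.
- **Unexplained reading:** A 5.8 N upward force showed briefly while gripping the tube in the rack. It was gone once the tube was lifted.

No check failed.

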